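# Load tube strips into a thermal cycler and lock its lid

## Task

Set up the thermal cycler for its run: unlock the lid with the wing knob on it and swing the lid up to its stop, then move every tube strip from the blue rack into the metal block, each lying along one column of wells (whichever columns you like) with all eight tubes in their wells, and feel that each is fully home. Only when all the strips are right down, lower the lid gently until it is shut and turn the knob back to lock it. Do not tip the strips over, and leave the other things on the bench alone.

Things in the scene. Friction and masses are not known exactly. Their poses are not given: they have to be found in the camera images.
- cycler: thermal cycler, a white and grey bench unit 240 (x, depth) x 210 (y) x 100 mm (flat deck at z = 100 mm), fixed to the bench; a display and keys on its front. Origin at bench level under the centre of the well block; front towards its -x: the front face is 83 mm before the origin, the back 157 mm behind
- block (a point): centre of the top of the silvery well block, flush with the deck (100 mm above the bench); axes as the cycler's. 12 columns of 8 wells, pitch 9 mm both ways: columns run front to back along x (wells at x = -31.5 to 31.5 mm) and lie at y = -49.5, -40.5, ... 49.5 mm. Wells 7.4 mm wide, 18 mm deep. The shut lid covers it
- lid (a joint): the lid, 137 x 170 mm, 36 mm thick with its skirt, rad: 0 = shut, 1.75 (100 deg) = its stop; grows as the front edge swings up and back. A stiff hinge: it stays where it is left; about 8 N at the handle lifts it, up to 5 N lowers it. Shut, its inner plate passes 2 mm above seated strips: a strip standing proud keeps it from shutting
- lid_hinge (a point): middle of the lid's hinge line, which runs along the cycler's y, 70 mm behind the block's centre and 114 mm above the bench
- lid_handle (a point): middle of the lid's grab bar, round, black, 10 mm thick, 84 mm long along y, fixed to the lid 186 mm before and 28 mm above the hinge line (lid shut: 116 mm before the block's centre, 142 mm above the bench, 4 mm above the lid's top); 37 mm free between bar and lid. Axes turn with the lid
- latch (a joint): black wing knob on the lid, rad: 0 = unlocked (wing along x, front to back), 1.57 = locked (wing along y); locking is clockwise from above. It turns a T-shaped tongue under the lid that enters a slot in the deck: locked, the tongue holds the lid down; within 0.1 of 0 the lid can be lifted or shut. Friction 0.05 N m, stays where left
- latch_grip (a point): centre of the knob's wing, the height to grip: wing 42 mm long, 12 mm thick, reaching 12 mm above and below this point; under it a disc 38 mm across on the lid's top. With the lid shut 155 mm above the bench and 55 mm before the block's centre. Axes turn with lid and knob: x along the wing
- strip_rack: blue rack, loose, 98 (x) x 156 (y) x 28 mm, 0.4 kg; origin at the centre of its underside. Four rows of eight wells along x, at y = -54, -18, 18 and 54 mm, each holding one strip or empty; strip seat (its top) 28 mm above its underside
- strip_a: strip of eight joined tubes, blue caps, 74 (x) x 8 (y) x 25 mm, 20 g, upright in a row of the rack at first; may be absent. Origin: centre of its shoulder, the underside of the 11 mm high upper part (grip that). Below it eight round-tipped tubes, pitch 9 mm along x, 5.6 mm thick, 14 mm long. x along it, z up; either way round will do. Home: shoulder on the block's top
- strip_b: strip of eight joined tubes, green caps, 74 (x) x 8 (y) x 25 mm, 20 g, upright in a row of the rack at first; may be absent. Origin: centre of its shoulder, the underside of the 11 mm high upper part (grip that). Below it eight round-tipped tubes, pitch 9 mm along x, 5.6 mm thick, 14 mm long. x along it, z up; either way round will do. Home: shoulder on the block's top
- strip_c: strip of eight joined tubes, yellow caps, 74 (x) x 8 (y) x 25 mm, 20 g, upright in a row of the rack at first; may be absent. Origin: centre of its shoulder, the underside of the 11 mm high upper part (grip that). Below it eight round-tipped tubes, pitch 9 mm along x, 5.6 mm thick, 14 mm long. x along it, z up; either way round will do. Home: shoulder on the block's top
- strip_d: strip of eight joined tubes, pink caps, 74 (x) x 8 (y) x 25 mm, 20 g, upright in a row of the rack at first; may be absent. Origin: centre of its shoulder, the underside of the 11 mm high upper part (grip that). Below it eight round-tipped tubes, pitch 9 mm along x, 5.6 mm thick, 14 mm long. x along it, z up; either way round will do. Home: shoulder on the block's top
- buffer_bottle: bystander: small white-capped bottle, 45 mm across, 88 mm high
- dish: bystander: closed petri dish of amber agar, 59 mm across, 16 mm high
- red_marker: bystander: marker pen with red cap, 134 mm long

How it is judged:
On the way, in this order (a step that is already met when the one before it is completed fails the run):
1. the knob is unlocked and the lid swung fully up (value of joint lid above 1.5 rad and value of joint latch below 0.3 rad), for 0.2 s.
2. with the lid still up, every strip sits fully home in the block (x of strip_a in the frame of block between -0.003 and 0.003 m and y of strip_a in the frame of block between -0.052 and 0.052 m and z of strip_a in the frame of block between -0.004 and 0.002 m and angle between the x axis of each of strip_a, strip_b, strip_c, strip_d and the x axis of block, either way round below 0.06 rad and angle between each of strip_a, strip_b, strip_c, strip_d's own z axis and vertical below 0.06 rad and x of strip_b in the frame of block between -0.003 and 0.003 m and y of strip_b in the frame of block between -0.052 and 0.052 m and z of strip_b in the frame of block between -0.004 and 0.002 m and x of strip_c in the frame of block between -0.003 and 0.003 m and y of strip_c in the frame of block between -0.052 and 0.052 m and z of strip_c in the frame of block between -0.004 and 0.002 m and x of strip_d in the frame of block between -0.003 and 0.003 m and y of strip_d in the frame of block between -0.052 and 0.052 m and z of strip_d in the frame of block between -0.004 and 0.002 m and value of joint lid above 1.3 rad), for 0.3 s.
3. the lid is shut over the seated strips (x of strip_a in the frame of block between -0.003 and 0.003 m and y of strip_a in the frame of block between -0.052 and 0.052 m and z of strip_a in the frame of block between -0.004 and 0.002 m and angle between the x axis of each of strip_a, strip_b, strip_c, strip_d and the x axis of block, either way round below 0.06 rad and angle between each of strip_a, strip_b, strip_c, strip_d's own z axis and vertical below 0.06 rad and x of strip_b in the frame of block between -0.003 and 0.003 m and y of strip_b in the frame of block between -0.052 and 0.052 m and z of strip_b in the frame of block between -0.004 and 0.002 m and x of strip_c in the frame of block between -0.003 and 0.003 m and y of strip_c in the frame of block between -0.052 and 0.052 m and z of strip_c in the frame of block between -0.004 and 0.002 m and x of strip_d in the frame of block between -0.003 and 0.003 m and y of strip_d in the frame of block between -0.052 and 0.052 m and z of strip_d in the frame of block between -0.004 and 0.002 m and value of joint lid below 0.03 rad), for 0.2 s.
4. the knob is locked (value of joint lid below 0.03 rad and value of joint latch above 1.35 rad), for 0.2 s.
At the end, for the whole second after the job is handed in: every strip present lies along a column of the block with all its tubes in wells: within 3 mm of the block's middle front to back, shoulder within 2 mm of the block's top, straight and level within 0.06 rad; the lid is shut (under 0.03 rad) and the knob locked (over 1.35 rad) (all of step 4 and x of strip_a in the frame of block between -0.003 and 0.003 m and y of strip_a in the frame of block between -0.052 and 0.052 m and z of strip_a in the frame of block between -0.004 and 0.002 m and angle between the x axis of each of strip_a, strip_b, strip_c, strip_d and the x axis of block, either way round below 0.06 rad and angle between each of strip_a, strip_b, strip_c, strip_d's own z axis and vertical below 0.06 rad and x of strip_b in the frame of block between -0.003 and 0.003 m and y of strip_b in the frame of block between -0.052 and 0.052 m and z of strip_b in the frame of block between -0.004 and 0.002 m and x of strip_c in the frame of block between -0.003 and 0.003 m and y of strip_c in the frame of block between -0.052 and 0.052 m and z of strip_c in the frame of block between -0.004 and 0.002 m and x of strip_d in the frame of block between -0.003 and 0.003 m and y of strip_d in the frame of block between -0.052 and 0.052 m and z of strip_d in the frame of block between -0.004 and 0.002 m); the robot touches nothing.
It fails at once if a strip is tipped over (more than 60 deg) (angle between any of strip_a, strip_b, strip_c, strip_d's own z axis and vertical above 1.05 rad).
It fails at once if the lid is let fall or slammed (closing faster than 2.5 rad/s) (velocity of joint lid below -2.5 rad/s).
It fails at once if a bystander is moved more than 3 cm (distance of any of buffer_bottle, dish, red_marker from where it was at the start of the episode above 0.03 m).
Of strip_a, strip_b, strip_c, strip_d only 2 to 3 are there at a start; the rules pass over those that are not, and their reading is None.
At some moment in a run one of strip_rack may be knocked a few centimetres aside while the robot is not near it.
It also fails if it takes over 208 s, if anything falls off the work surface, if the arm or the gripper's body presses on something with over 40 N, if the wrist force passes 120 N, or if a joint passes its speed limit or range.

## Robot

A 7-joint arm with a two-finger parallel gripper is mounted at the origin on a cart in front of the work surface, level with it; the furniture and walls round the work are solid. World frame = base frame: x ahead of the robot, y to its left, z up, the work surface at z = 0. Lengths are in m, angles in rad, forces in N, time in s.
With the tool pointing down it reaches from about 0.35 to 0.9 m from the base axis. Payload 8.1 kg.
Tool frame: the origin (TCP) lies midway between the tips of the shut fingers; the grasp point (between the pads) lies 19 mm behind it; z points along the fingers, y is the line along which they close (so a half turn about z gives the same grasp; the last joint's range is limited). The gripper opens to 92 mm and grips with 3 to 60 N. Pads are 19 mm wide; open, the fingers measure 130 mm over their backs; the gripper's body (75 mm by 190 mm) begins 47 mm behind the grasp point.
Start: joints at [-1.314, 0.434, 0.025, 1.573, -0.012, 1.134, -0.075], TCP at [0.22, 0.585, 0.227] pointing down, gripper open.
Joint ranges: [-2.62, 2.62], [-0.44, 2.09], [-1.27, 1.32], [0.08, 2.57], [-1.32, 4.46], [0.12, 2], [-2.74, 2.74]. Speed limits (rad/s): [2.22, 2.22, 3.01, 3.01, 3.14, 3.14, 3.14].

## Interface

Orientations are given as a rotation vector (axis times angle).
In Python, from cell import bot gives the robot as it stands.
- The arm moves only by the shell command python3 -m pendant 'ROWS'. ROWS is JSON, a list of rows, each a list of 3 entries, a list of its own where there are three numbers: the shift along the world's x, y, z each as a share of 40 mm, from -1 to 1, then the turn, a rotation vector about the world's x, y, z each as a share of 0.15 rad, from -1 to 1, then the opening, from -1 (shut) to 1 (fully open). In form: [[[tx, ty, tz], [ax, ay, az], gripper], ...]. A call has 1 to 10 rows; each row shifts and turns the commanded pose from where the row before left it; what a row does not reach is not made up. A row lasts 1/8 s, in which the tool goes at most 62.5 mm and 10.7 degrees, less where a joint would pass 70% of its speed; a pose out of reach is approached as far as the arm can. A call with a number of a shift or a turn outside -1 to 1 is refused whole. A call with a gripper value outside its range is refused whole. The fingers move at their own pace and stop on an object; the grip force is fixed at half the most. Time passes only in rows, so rows that do not move let the fingers close. It gives the time, the measured TCP pose, the force, the opening and the grip force at its end, in the units of the state.
- bot.observe(): the state, without advancing time (a new reading comes with each control period).
- bot.read_camera(name): name is "scene" or "top"; returns the picture (400x640x3 uint8, red, green, blue); there is no depth.
- bot.camera_params(name): a dict with "intrinsics" (3x3 intrinsics, pixels), "world_from_camera" (4x4, takes a point from camera to world coordinates). Camera axes: x right, y up, looking along -z (the intrinsics and any distortion apply to the point x, -y, -z); pixel columns grow to the right and rows downward; lengths in m; the calibration is good to about 2 mm. A picture is of the moment at which its call begins. camera_params takes no time and is no camera call.
- bot.job_done(): hands the job in; it is judged then, once.
Trained networks look in the newest picture that a camera, given by its name, has taken for a name from the list of things; names that differ only in an ending like _2 or _b are one class to them, and where a whole thing is asked for, a point or a joint stands for the part that bears it (a point fixed in the world has none). Each returns a list of dicts, best first, with "conf" (0 to 1); they miss things now and then, are a little off and sometimes report something else, mostly with a low value. They report only what shows in the picture. A call takes as long as a camera call.
- bot.look_for(camera, label): "rect" ([centre column, centre row, width, height] in pixels, round what is visible of it).
- bot.silhouettes(camera, label): "region" (400x640 bool, what is visible of it) and "rect" ([centre column, centre row, width, height] in pixels, round what is visible of it).
The state is a dict: "clock": time; "qpos": joint angles; "qvel": joint speeds; "effort": joint torques, N m; "tool_pos": TCP position; "eef_rot": TCP orientation; "force": force on the tool from outside, world axes, zero at the start; "wrist_torque": the same for the moment, N m; "opening": finger opening in m; "finger_force": force on a finger pad.
Only numpy, scipy, OpenCV 4.12 (cv2) and the standard library are available. Lean on these libraries where they do the work, as an engineer would, in place of code of your own. Each camera call takes 0.05 s, during which the arm holds its last target. There are 200 camera calls.

## Working session

There is one attempt and no reset: what is moved stays moved. The work goes in short steps, Python scripts to look and compute and a shell command to move; the robot and the scene stay as the last step left them, time stands still between calls to the robot, and variables do not carry over. Pictures are saved under pics/ and viewed, at most 14 in all, crops included, and the job is handed in when it is done.

```bash
ls; mkdir -p pics; python3 - <<'E'
from cell import bot
import cv2,numpy as np
np.set_printoptions(precision=4,suppress=True)
for c in("scene","top"):
    im=bot.read_camera(c); cv2.imwrite(f"pics/{c}0.png",im[:,:,::-1])
    p=bot.camera_params(c); print(c,np.array(p["intrinsics"]),np.array(p["world_from_camera"]),[k for k in p])
    for l in("cycler","strip_rack","strip_a","lid_handle","latch_grip","buffer_bottle","dish","red_marker"):
        print(l,[(round(d["conf"],2),np.round(d["rect"]).tolist()) for d in bot.look_for(c,l)][:5])
print(bot.observe())
E
```

```text
pics
scene [[508.5966   0.     313.5842]
 [  0.     508.5966 205.2044]
 [  0.       0.       1.    ]] [[ 0.8277  0.3977 -0.3959  0.0594]
 [-0.561   0.6046 -0.5654 -0.4737]
 [ 0.0145  0.6901  0.7235  0.9231]
 [ 0.      0.      0.      1.    ]] ['intrinsics', 'world_from_camera']
cycler [(0.9, [418.0, 295.0, 160.0, 141.0]), (0.67, [376.0, 278.0, 16.0, 26.0]), (0.2, [393.0, 284.0, 118.0, 101.0])]
strip_rack [(0.76, [280.0, 214.0, 60.0, 60.0]), (0.34, [279.0, 278.0, 33.0, 28.0])]
strip_a [(0.57, [281.0, 217.0, 64.0, 59.0]), (0.44, [269.0, 197.0, 29.0, 18.0])]
lid_handle [(0.93, [394.0, 283.0, 116.0, 102.0]), (0.24, [419.0, 296.0, 164.0, 144.0])]
latch_grip [(0.74, [376.0, 280.0, 22.0, 26.0])]
buffer_bottle [(0.74, [376.0, 278.0, 19.0, 25.0]), (0.66, [328.0, 165.0, 19.0, 30.0]), (0.49, [418.0, 295.0, 163.0, 146.0])]
dish [(0.89, [283.0, 279.0, 30.0, 25.0])]
red_marker [(0.67, [284.0, 212.0, 23.0, 14.0]), (0.63, [329.0, 165.0, 19.0, 30.0]), (0.57, [237.0, 180.0, 21.0, 30.0])]
top [[481.6193   0.     319.7319]
 [  0.     481.6193 200.1076]
 [  0.       0.       1.    ]] [[ 0.0278  0.9977 -0
[... 489 characters left out ...]
.0, 117.0])]
buffer_bottle [(0.65, [264.0, 142.0, 20.0, 19.0])]
dish [(0.58, [341.0, 249.0, 25.0, 19.0]), (0.17, [279.0, 211.0, 60.0, 45.0])]
red_marker [(0.73, [214.0, 223.0, 53.0, 7.0])]
{'clock': 0.9, 'qpos': array([-1.3136,  0.4345,  0.025 ,  1.5732, -0.0116,  1.134 , -0.0751]), 'qvel': array([-0.0009,  0.0017,  0.0003,  0.0006,  0.0016, -0.0007,  0.0002]), 'effort': array([ -0.0014, -66.7655,   0.9827, -31.4789,  -0.0609,   0.0326,
         0.    ]), 'tool_pos': array([0.2201, 0.585 , 0.2268]), 'eef_rot': array([-0.5622, -3.0909, -0.0001]), 'force': array([ 0.5102, -0.2294, -0.6345]), 'wrist_torque': array([-0.0066,  0.0137,  0.0146]), 'finger_force': 0.0, 'opening': 0.0917941413626732}
```

```bash
python3 - <<'E'
import cv2
a=cv2.imread("pics/top0.png")[115:275,180:490]; cv2.imwrite("pics/top0c.png",cv2.resize(a,None,fx=2.58,fy=2.58,interpolation=cv2.INTER_CUBIC)[:,:800])
a=cv2.imread("pics/scene0.png")[130:380,220:520]; cv2.imwrite("pics/scene0c.png",cv2.resize(a,None,fx=2.4,fy=2.4,interpolation=cv2.INTER_CUBIC))
E
```

```text
(no output)
```

View pics/top0c.png

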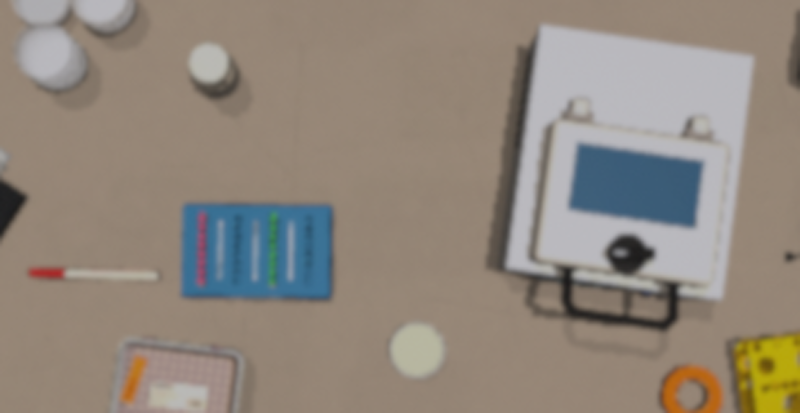

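View pics/scene0c.png

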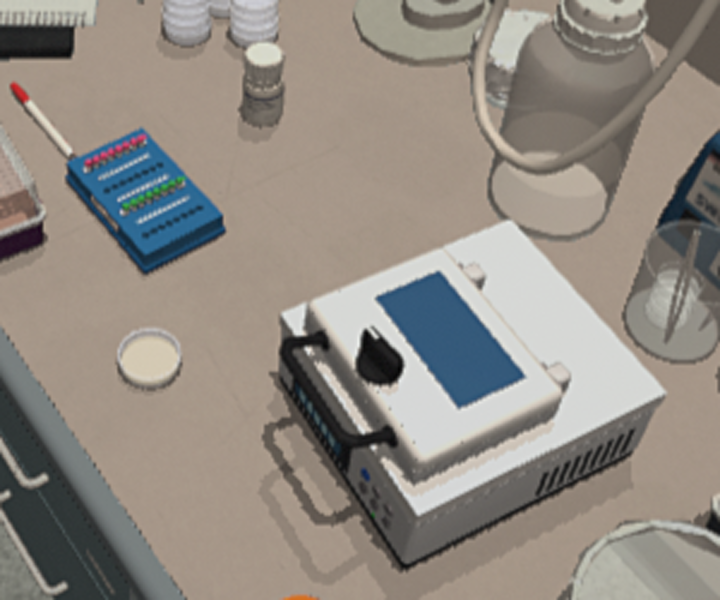

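```bash
cat >h.py <<'E'
from cell import bot
import cv2,numpy as np
from scipy.optimize import minimize
from scipy.ndimage import map_coordinates
np.set_printoptions(precision=4,suppress=True)
def proj(c,P):
    p=bot.camera_params(c);T=np.linalg.inv(np.array(p["world_from_camera"]))
    q=np.atleast_2d(P)@T[:3,:3].T+T[:3,3]; q=q*[1,-1,-1]; u=q@np.array(p["intrinsics"]).T
    return u[:,:2]/u[:,2:]
def ray(c,uv,z):
    p=bot.camera_params(c);T=np.array(p["world_from_camera"])
    d=np.linalg.solve(np.array(p["intrinsics"]),[uv[0],uv[1],1])*[1,-1,-1]; d=T[:3,:3]@d
    return T[:3,3]+d*(z-T[2,3])/d[2]
def place(pose,P):
    x,y,a=pose;c,s=np.cos(a),np.sin(a);P=np.asarray(P,float)
    return np.c_[x+c*P[:,0]-s*P[:,1],y+s*P[:,0]+c*P[:,1],P[:,2]]
def rect(x0,x1,y0,y1,z):
    q=[(x0,y0,z),(x1,y0,z),(x1,y1,z),(x0,y1,z)];return [(q[i],q[(i+1)%4]) for i in range(4)]
def gmag(c):
    g=cv2.GaussianBlur(bot.read_camera(c).astype(np.float32),(0,0),1.0)
    gx=cv2.Sobel(g,-1,1,0)/8;gy=cv2.Sobel(g,-1,0,1)/8
    return gx,gy
def fit(imgs,edges,p0,spread=(.03,.03,.1),n=40):
    t=np.linspace(.05,.95,n)[:,None]
    A=np.array([e[0] for e in edges],float);B=np.array([e[1] for e in edges],float)
    def cost(p,det=False):
        s=0
        for c,(gx,gy) in imgs.items():
            for a,b in zip(A,B):
                uv=proj(c,place(p,a+(b-a)*t)); d=uv[-1]-uv[0]; d=d/np.linalg.norm(d); nx,ny=-d[1],d[0]
                v=[abs(nx*map_coordinates(gx[...,k],uv.T[::-1],order=1,mode='nearest')+ny*map_coordinates(gy[...,k],uv.T[::-1],order=1,mode='nearest')) for k in range(3)]
                s+=np.minimum(np.max(v,0),40).mean()
        return -s
    best=None;rng=np.random.default_rng(0)
    C=[np.array(p0)]+[np.array(p0)+rng.uniform(-1,1,3)*spread for _ in range(150)]
    C=sorted(C,key=cost)[:6]
    for q in C:
        r=minimize(cost,q,method='Nelder-Mead',options=dict(initial_simplex=np.array([q,q+[.006,0,0],q+[0,.006,0],q+[0,0,.03]]),xatol=1e-5,fatol=1e-3))
        if best is None or r.fun<best.fun: best=r
    return best.x,best.fun
CYC=rect(-.083,.157,-.105,.105,.1)+[((-.083,-.105,.1),(-.083,-.105,.0))]
RACK=rect(-.049,.049,-.078,.078,.028)
def overlay(c,sets,fn,crop,f):
    im=bot.read_camera(c)[:,:,::-1].copy();x0,y0,x1,y1=crop
    im=cv2.resize(im[y0:y1,x0:x1],None,fx=f,fy=f,interpolation=cv2.INTER_CUBIC)
    for pose,E,col in sets:
        for a,b in E:
            u=(proj(c,place(pose,[a,b]))+.5-[x0,y0])*f-.5; cv2.line(im,*[tuple(int(round(v)) for v in q) for q in u],col,1)
    cv2.imwrite(fn,im)
E
python3 - <<'E'
from h import *
g={c:gmag(c) for c in("scene","top")}
z=ray("top",(424,190),.1);print("cyc",z); r0=ray("top",(278,211),.028);print("rack",r0)
for s in(["scene"],["top"],["scene","top"]):
    G={k:g[k] for k in s}
    c,f=fit(G,CYC,[z[0]-.037,z[1],-.14]); r,f2=fit(G,RACK,[r0[0],r0[1],0.]); print(s,c,f,r,f2)
LID=rect(-.067,.07,-.085,.085,.138)
overlay("top",[(c,CYC,(0,0,255)),(c,LID,(0,255,0)),(r,RACK,(0,255,255))],"pics/ov1.png",(230,130,490,270),3)
E
```

```text
cyc [ 0.5363 -0.1029  0.1   ]
rack [0.4765 0.2642 0.028 ]Traceback (most recent call last):
  File "<stdin>", line 6, in <module>
  File "h.py", line 38, in fit
    r=minimize(cost,q,method='Nelder-Mead',options=dict(initial_simplex=np.array([q,q+[.006,0,0],q+[0,.006,0],q+[0,0,.03]]),xatol=1e-5,fatol=1e-3))
    res = _minimize_neldermead(fun, x0, args, callback, bounds=bounds,
                               **options)
    fxcc = func(xcc)
    fx = function(np.copy(x), *(wrapper_args + args))
  File "h.py", line 30, in cost
    uv=proj(c,place(p,a+(b-a)*t)); d=uv[-1]-uv[0]; d=d/np.linalg.norm(d); nx,ny=-d[1],d[0]
  File "h.py", line 7, in proj
    p=bot.camera_params(c);T=np.linalg.inv(np.array(p["world_from_camera"]))
ValueError: time passes only in moves, steps and waits
```

```bash
sed -i 's/^def proj/import functools\ncam=functools.lru_cache(None)(lambda c:bot.camera_params(c))\ndef proj/; s/p=bot.camera_params(c)/p=cam(c)/' h.py
cat >m.py <<'E'
from h import *
g={c:gmag(c) for c in("scene","top")}
z=ray("top",(424,190),.1); r0=ray("top",(278,211),.028)
for s in(["scene"],["top"],["scene","top"]):
    G={k:g[k] for k in s}
    c,f=fit(G,CYC,[z[0]-.037,z[1],-.14]); r,f2=fit(G,RACK,[r0[0],r0[1],0.]); print(s,c,f,r,f2)
E
python3 - <<'E'
from m import *
LID=rect(-.067,.07,-.085,.085,.138)
overlay("top",[(c,CYC,(0,0,255)),(c,LID,(0,255,0)),(r,RACK,(0,255,255))],"pics/ov1.png",(230,130,490,270),3)
E
```

```text
['scene'] [ 0.5317 -0.0972 -0.121 ] -115.74866791280017 [0.465  0.2438 0.001 ] -102.3206768062585
['top'] [ 0.5321 -0.0977 -0.1158] -102.19508746513395 [0.474  0.2605 0.0117] -84.60028512586675
['scene', 'top'] [ 0.5318 -0.0974 -0.12  ] -217.42607162088194 [ 0.4726  0.2624 -0.0044] -160.80469127828596
```

View pics/ov1.png

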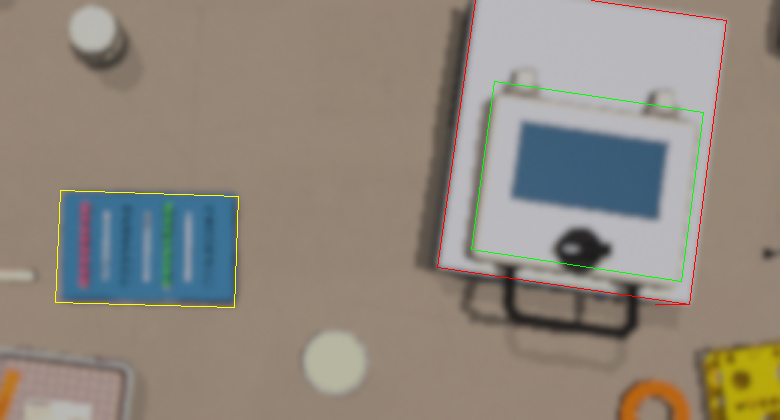

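```bash
python3 - <<'E'
from h import *
c=[.532,-.0975,-.12]
print(place(c,[[-.055,0,.155],[-.116,0,.142]]), proj("top",place(c,[[-.055,0,.167]])),proj("scene",place(c,[[-.055,0,.167]])))
E
R='[[0.32,-0.845,0],[0,0,-0.443],-0.13]'
python3 -m pendant '[[[0.32,-0.845,0],[0,0,-0.443],-0.13],[[0.32,-0.845,0],[0,0,-0.443],-0.13],[[0.32,-0.845,0],[0,0,-0.443],-0.13],[[0.32,-0.845,0],[0,0,-0.443],-0.13],[[0.32,-0.845,0],[0,0,-0.443],-0.13],[[0.32,-0.845,0],[0,0,-0.443],-0.13],[[0.32,-0.845,0],[0,0,-0.443],-0.13],[[0.32,-0.845,0],[0,0,-0.443],-0.13],[[0.32,-0.845,0],[0,0,-0.443],-0.13],[[0.32,-0.845,0],[0,0,-0.443],-0.13]]'
python3 -m pendant '[[[0.32,-0.845,0],[0,0,-0.443],-0.13],[[0.32,-0.845,0],[0,0,-0.443],-0.13],[[0.32,-0.845,0],[0,0,-0.443],-0.13],[[0.32,-0.845,0],[0,0,-0.443],-0.13],[[0.32,-0.845,0],[0,0,-0.443],-0.13],[[0.32,-0.845,0],[0,0,-0.443],-0.13],[[0.32,-0.845,0],[0,0,-0.443],-0.13],[[0.32,-0.845,0],[0,0,-0.443],-0.13],[[0.32,-0.845,0],[0,0,-0.443],-0.13],[[0.32,-0.845,0],[0,0,-0.443],-0.13]]'
```

```text
[[ 0.4774 -0.0909  0.155 ]
 [ 0.4168 -0.0836  0.142 ]] [[424.99   212.5096]] [[379.411 273.182]]
clock: 2.4
tool_pos: [0.3485, 0.2459, 0.2269]
eef_rot: [1.543, 2.737, 0.001]
force: [0.8, 0.0, -0.5]
opening: 0.0399
finger_force: 0.0
clock: 3.65
tool_pos: [0.4765, -0.0921, 0.227]
eef_rot: [2.35, 2.084, 0.001]
force: [0.9, 0.6, -0.3]
opening: 0.0397
finger_force: 0.0
```

```bash

python3 -m pendant '[[[0.02,0.03,-0.5],[0,0,0],-0.13],[[0,0,-0.5],[0,0,0],-0.13],[[0,0,-0.5],[0,0,0],-0.13],[[0,0,-0.45],[0,0,0],-0.13],[[0,0,0],[0,0,0],-0.13]]'
python3 -m pendant '[[[0,0,0],[0,0,0],-0.5],[[0,0,0],[0,0,0],-1],[[0,0,0],[0,0,0],-1],[[0,0,0],[0,0,0],-1],[[0,0,0],[0,0,0],-1]]'
```

```text
clock: 4.28
tool_pos: [0.4761, -0.0897, 0.148]
eef_rot: [-2.348, -2.086, 0.003]
force: [-0.2, -0.6, -0.8]
opening: 0.0402
finger_force: 0.0
clock: 4.9
tool_pos: [0.4782, -0.0901, 0.1494]
eef_rot: [2.347, 2.085, 0.003]
force: [5.3, -1.0, 1.5]
opening: 0.0119
finger_force: 29.6
```

```bash

python3 -m pendant '[[[0.02,0,0],[0,0,0.87],-1],[[0.02,0,0],[0,0,0.87],-1],[[0,0,0],[0,0,0.87],-1],[[0,0,0],[0,0,0.87],-1],[[0,0,0],[0,0,0.87],-1],[[0,0,0],[0,0,0.87],-1]]'
python3 -m pendant '[[[0,0,0],[0,0,0.87],-1],[[0,0,0],[0,0,0.87],-1],[[0,0,0],[0,0,0.87],-1],[[0,0,0],[0,0,0.87],-1],[[0,0,0],[0,0,0.87],-1],[[0,0,0],[0,0,0.9],-1],[[0,0,0],[0,0,0.1],-1],[[0,0,0],[0,0,0],-1]]'
python3 -c "from cell import bot;o=bot.observe();print(o['wrist_torque'],o['force'],o['qpos'])"
```

```text
clock: 5.65
tool_pos: [0.4772, -0.0905, 0.1493]
eef_rot: [-1.369, -2.826, 0.001]
force: [-5.3, -2.7, 13.0]
opening: 0.0118
finger_force: 29.8
clock: 6.65
tool_pos: [0.4768, -0.0916, 0.1493]
eef_rot: [-0.166, -3.135, 0.002]
force: [-5.7, -5.1, 13.6]
opening: 0.0119
finger_force: 30.2
[-1.18308232  1.44694103 -0.35215758] [-5.70628664 -5.06773824 13.56516192] [-0.11924393  0.29910153  0.24768832  2.01667288 -0.09561606  0.83908405
  1.64695637]
```

```bash

python3 -m pendant '[[[0,0,0],[0,0,-0.05],-0.3],[[0,0,0],[0,0,0],-0.3],[[0,0,0.3],[0,0,0],-0.3],[[0,0,0.5],[0,0,0],-0.3],[[0,0,0.5],[0,0,0],-0.3],[[0,0,0.5],[0,0,0],-0.3]]'
python3 -m pendant '[[[-0.15,0.016,0],[0,0,-0.88],-0.3],[[-0.15,0.016,0],[0,0,-0.88],-0.3],[[-0.15,0.016,0],[0,0,-0.88],-0.3],[[-0.15,0.016,0],[0,0,-0.88],-0.3],[[-0.15,0.016,0],[0,0,-0.88],-0.3],[[-0.15,0.016,0],[0,0,-0.88],-0.3]]'
python3 -m pendant '[[[-0.15,0.016,0],[0,0,-0.88],-0.3],[[-0.15,0.016,0],[0,0,-0.88],-0.3],[[-0.15,0.016,0],[0,0,-0.88],-0.3],[[-0.15,0.016,0],[0,0,-0.88],-0.3],[[0,0.016,0],[0,0,-0.88],-0.3],[[0,0,0],[0,0,-0.83],-0.3],[[0,0,0],[0,0,0],-0.3]]'
python3 - <<'E'
from h import *
bot.read_camera("scene")
im=bot.read_camera("scene")[:,:,::-1][200:360,330:510];cv2.imwrite("pics/s2.png",cv2.resize(im,None,fx=4,fy=3.7))
E
```

```text
clock: 7.4
tool_pos: [0.4785, -0.0896, 0.2221]
eef_rot: [0.173, 3.137, 0.0]
force: [0.6, 0.4, -0.4]
opening: 0.032
finger_force: 0.0
clock: 8.15
tool_pos: [0.4423, -0.0858, 0.2214]
eef_rot: [1.376, 2.824, 0.001]
force: [-0.1, 0.5, 0.3]
opening: 0.0322
finger_force: 0.0
clock: 9.02
tool_pos: [0.4186, -0.0826, 0.2213]
eef_rot: [2.346, 2.09, 0.001]
force: [0.0, -0.1, -1.0]
opening: 0.0322
finger_force: 0.0
```

View pics/s2.png

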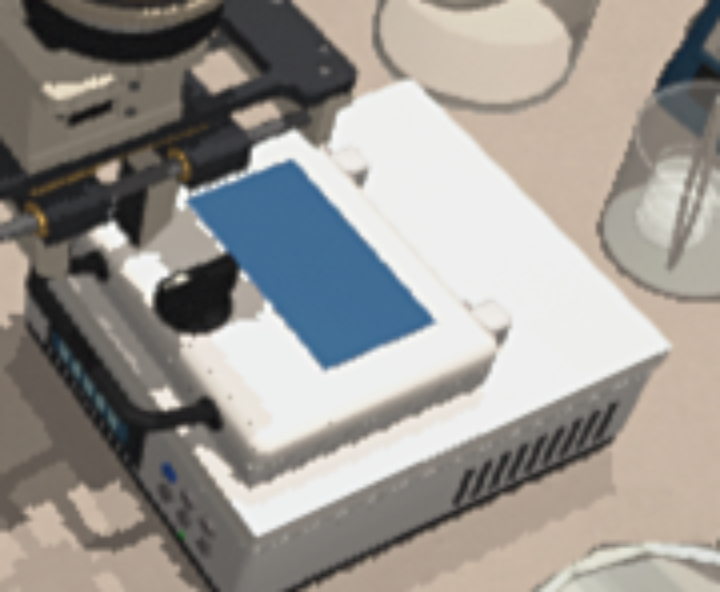

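```bash

python3 -m pendant '[[[-0.09,0,-0.5],[0,0,0],-0.3],[[0,0,-0.5],[0,0,0],-0.3],[[0,0,-0.5],[0,0,0],-0.3],[[0,0,-0.3],[0,0,0],-0.3],[[0,0,-0.3],[0,0,0],-0.3],[[0,0,-0.3],[0,0,0],-0.3],[[0,0,0],[0,0,0],-0.3]]'
python3 -m pendant '[[[0,0,0],[0,0,0],-0.5],[[0,0,0],[0,0,0],-1],[[0,0,0],[0,0,0],-1],[[0,0,0],[0,0,0],-1],[[0,0,0],[0,0,0],-1]]'
```

```text
clock: 10.0
tool_pos: [0.4144, -0.0828, 0.1241]
eef_rot: [-2.346, -2.088, 0.002]
force: [-0.4, 0.3, -0.0]
opening: 0.0317
finger_force: 0.0
clock: 10.62
tool_pos: [0.418, -0.0831, 0.1256]
eef_rot: [2.343, 2.085, 0.006]
force: [9.8, -1.1, -7.3]
opening: 0.0088
finger_force: 30.0
```

```bash
python3 - <<'E'
import numpy as np
th=np.linspace(0,1.75,26)
def p(t): return np.c_[-.186*np.cos(t)+.028*np.sin(t), .186*np.sin(t)+.028*np.cos(t)]
d=np.diff(p(th),axis=0)/.04
for t,(x,z) in zip(th[1:],d): print(round(t,2),round(x*.993,2),round(-x*.12,2),round(z,2))
E
```

```text
0.07 0.06 -0.01 0.32
0.14 0.08 -0.01 0.32
0.21 0.1 -0.01 0.31
0.28 0.13 -0.02 0.3
0.35 0.15 -0.02 0.29
0.42 0.17 -0.02 0.28
0.49 0.19 -0.02 0.27
0.56 0.2 -0.02 0.26
0.63 0.22 -0.03 0.24
0.7 0.24 -0.03 0.23
0.77 0.25 -0.03 0.21
0.84 0.27 -0.03 0.19
0.91 0.28 -0.03 0.17
0.98 0.29 -0.04 0.15
1.05 0.3 -0.04 0.13
1.12 0.31 -0.04 0.11
1.19 0.32 -0.04 0.09
1.26 0.32 -0.04 0.06
1.33 0.32 -0.04 0.04
1.4 0.33 -0.04 0.02
1.47 0.33 -0.04 -0.0
1.54 0.33 -0.04 -0.03
1.61 0.32 -0.04 -0.05
1.68 0.32 -0.04 -0.07
1.75 0.31 -0.04 -0.1
```

```bash

python3 -m pendant '[[[0.10,0,0],[0,0,0],-1],[[0.06,-0.01,0.32],[0,0,0],-1],[[0.08,-0.01,0.32],[0,0,0],-1],[[0.10,-0.01,0.31],[0,0,0],-1],[[0.13,-0.02,0.3],[0,0,0],-1],[[0.15,-0.02,0.29],[0,0,0],-1]]'
```

```text
clock: 11.38
tool_pos: [0.4374, -0.0854, 0.1866]
eef_rot: [-2.345, -2.086, 0.005]
force: [-7.9, -1.4, -7.3]
opening: 0.0089
finger_force: 30.0
```

```bash

python3 -m pendant '[[[0.17,-0.02,0.28],[0,0,0],-1],[[0.19,-0.02,0.27],[0,0,0],-1],[[0.20,-0.02,0.26],[0,0,0],-1],[[0.22,-0.03,0.24],[0,0,0],-1],[[0.24,-0.03,0.23],[0,0,0],-1],[[0.25,-0.03,0.21],[0,0,0],-1],[[0.27,-0.03,0.19],[0,0,0],-1],[[0.28,-0.03,0.17],[0,0,0],-1],[[0.29,-0.04,0.15],[0,0,0],-1]]'
python3 -m pendant '[[[0.3,-0.04,0.13],[0,0,0],-1],[[0.31,-0.04,0.11],[0,0,0],-1],[[0.32,-0.04,0.09],[0,0,0],-1],[[0.32,-0.04,0.06],[0,0,0],-1],[[0.32,-0.04,0.04],[0,0,0],-1],[[0.33,-0.04,0.02],[0,0,0],-1]]'
python3 -m pendant '[[[0.33,-0.04,0],[0,0,0],-1],[[0.33,-0.04,-0.03],[0,0,0],-1],[[0.32,-0.04,-0.05],[0,0,0],-1],[[0.32,-0.04,-0.07],[0,0,0],-1]]'
python3 -m pendant '[[[0.31,-0.04,-0.1],[0,0,0],-1],[[0.05,0,-0.01],[0,0,0],-1],[[0,0,0],[0,0,0],-1]]'
```

```text
clock: 12.5
tool_pos: [0.5216, -0.0955, 0.2692]
eef_rot: [-2.345, -2.085, 0.002]
force: [-19.8, 0.8, 21.5]
opening: 0.009
finger_force: 30.0
clock: 13.25
tool_pos: [0.6002, -0.1051, 0.2866]
eef_rot: [2.347, 2.088, 0.002]
force: [-6.8, -0.4, 8.4]
opening: 0.0089
finger_force: 30.0
clock: 13.75
tool_pos: [0.6528, -0.1115, 0.2807]
eef_rot: [2.346, 2.088, 0.003]
force: [-5.3, -0.5, 6.1]
opening: 0.009
finger_force: 30.0
clock: 14.12
tool_pos: [0.6629, -0.113, 0.2761]
eef_rot: [-2.344, -2.084, 0.005]
force: [-23.6, 3.5, 14.7]
opening: 0.0091
finger_force: 30.0
```

```bash

python3 -m pendant '[[[-0.1,0,0],[0,0,0],-0.3],[[0,0,0],[0,0,0],-0.3],[[0,0,0.4],[0,0,0],-0.3],[[0,0,0.5],[0,0,0],-0.3],[[0,0,0.5],[0,0,0],-0.3],[[0,0,0.1],[0,0,0],-0.3]]'
python3 -m pendant '[[[-0.55,0.485,0],[0,0,0.94],-0.3],[[-0.55,0.485,0],[0,0,0.94],-0.3],[[-0.55,0.485,0],[0,0,0.94],-0.3],[[-0.55,0.485,0],[0,0,0.94],-0.3],[[-0.55,0.485,0],[0,0,0.94],-0.3],[[-0.55,0.485,0],[0,0,0.94],-0.3]]'
python3 -m pendant '[[[-0.55,0.485,0],[0,0,0.94],-0.3],[[-0.55,0.485,0],[0,0,0.94],-0.3],[[-0.55,0.485,0],[0,0,0.94],-0.3],[[-0.55,0.485,0],[0,0,0.94],-0.3],[[-0.55,0.485,0],[0,0,0.94],-0.3],[[-0.55,0.485,0],[0,0,0.94],-0.3],[[0,0,0],[0,0,0],-0.3]]'
python3 - <<'E'
from h import *
bot.read_camera("top")
a=bot.read_camera("top")[:,:,::-1];cv2.imwrite("pics/top3.png",a); cv2.imwrite("pics/top3c.png",cv2.resize(a[110:280,225:490],None,fx=3,fy=3,interpolation=cv2.INTER_CUBIC))
cv2.imwrite("pics/scene3.png",bot.read_camera("scene")[:,:,::-1])
E
```

```text
clock: 14.88
tool_pos: [0.6636, -0.1134, 0.3365]
eef_rot: [2.344, 2.087, 0.004]
force: [0.8, -0.2, -0.3]
opening: 0.0319
finger_force: 0.0
clock: 15.62
tool_pos: [0.5298, 0.004, 0.3339]
eef_rot: [1.276, 2.871, 0.0]
force: [-0.5, 0.7, 0.1]
opening: 0.0325
finger_force: 0.0
clock: 16.5
tool_pos: [0.3974, 0.121, 0.3341]
eef_rot: [-0.014, 3.141, 0.001]
force: [0.9, 0.2, -0.0]
opening: 0.0322
finger_force: 0.0
```

View pics/top3c.png

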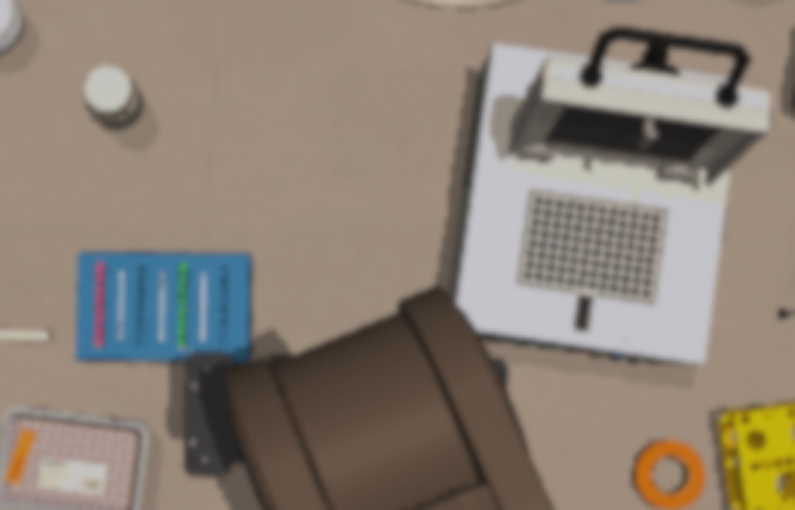

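View pics/scene3.png

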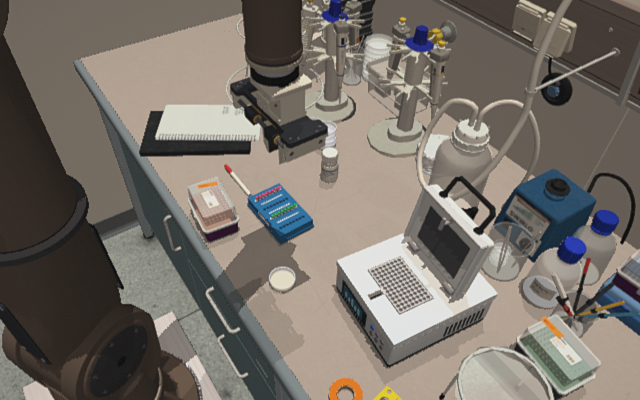

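```bash
cat >>h.py <<'E'
W=np.array([(-.0315+.009*i,-.0495+.009*j,.1) for i in range(8) for j in range(12)])
I_=np.array([(-.036+.009*i,-.054+.009*j,.1) for i in range(9) for j in range(13)])
def grid(c,p0,im=None):
    g=cv2.cvtColor(bot.read_camera(c) if im is None else im,cv2.COLOR_RGB2GRAY).astype(float)
    s=lambda P,p:map_coordinates(g,proj(c,place(p,P)).T[::-1],order=1).mean()
    f=lambda p:s(W,p)-s(I_,p)
    r=[minimize(f,q,method='Nelder-Mead',options=dict(initial_simplex=np.array([q,q+[.002,0,0],q+[0,.002,0],q+[0,0,.01]]),xatol=1e-5,fatol=1e-3)) for q in np.array(p0)+np.array([[0,0,0],[.002,.002,0],[-.002,.002,0],[.002,-.002,0],[-.002,-.002,0]])]
    b=min(r,key=lambda r:r.fun);return b.x,b.fun
HUE={'blue':(100,108),'green':(50,75),'yellow':(22,33),'pink':(160,178)}
def strip(c,col,z=.039,box=None):
    h=cv2.cvtColor(bot.read_camera(c),cv2.COLOR_RGB2HSV);lo,hi=HUE[col]
    m=((h[...,0]>=lo)&(h[...,0]<=hi)&(h[...,1]>110)&(h[...,2]>60)).astype(np.uint8)
    if box: k=np.zeros_like(m);k[box[1]:box[3],box[0]:box[2]]=1;m&=k
    n,l,st,ce=cv2.connectedComponentsWithStats(cv2.dilate(m,np.ones((3,3),np.uint8)));i=1+st[1:,4].argmax()
    v,u=np.nonzero((l==i)&(m>0)); P=np.array([ray(c,q,z) for q in zip(u,v)])[:,:2]
    m0=P.mean(0);w,V=np.linalg.eigh(np.cov((P-m0).T));d=V[:,1]*np.sign(V[0,1]);t=(P-m0)@d
    return m0+d*(t.max()+t.min())/2,np.arctan2(d[1],d[0]),len(u),np.ptp(t),m0
E
python3 - <<'E'
from h import *
for c in("scene","top"): print(c,grid(c,[.532,-.0975,-.12]))
b={"scene":(240,175,325,250),"top":(245,185,315,235)}
for c in b:
    for k in("pink","green"): print(c,k,*strip(c,k,box=b[c]))
g={c:gmag(c) for c in("scene","top")}
for s in(["scene"],["top"]): print(s,fit({k:g[k] for k in s},RACK,[.4735,.264,0.],(.012,.012,.05)))
E
```

```text
scene (array([ 0.532 , -0.0975, -0.1213]), np.float64(-109.11915280492896))
top (array([ 0.5317, -0.0977, -0.1198]), np.float64(-30.529571104240603))
scene pink [0.4742 0.3155] 0.01839563065169271 59 0.06870133944861356 [0.4736 0.3155]
scene green [0.475  0.2436] 0.016217069755857245 48 0.07022953017743835 [0.4739 0.2436]
top pink [0.4746 0.3153] 0.035779773428436336 18 0.06248982265749477 [0.4736 0.3153]
top green [0.4753 0.2448] 0.010319884009838907 22 0.06514760518892514 [0.4819 0.2449]
['scene'] (array([0.4714, 0.2641, 0.0073]), np.float64(-91.7865917016682))
['top'] (array([0.475 , 0.2608, 0.0285]), np.float64(-79.5045652344742))
```

```bash

python3 -m pendant '[[[0.24,0.608,-0.73],[0,0,0],-0.3],[[0.24,0.608,-0.73],[0,0,0],-0.3],[[0.24,0.608,-0.73],[0,0,0],-0.3],[[0.24,0.608,-0.73],[0,0,0],-0.3],[[0.24,0.608,-0.73],[0,0,0],-0.3],[[0.24,0.608,-0.73],[0,0,0],-0.3],[[0.24,0.608,-0.73],[0,0,0],-0.3],[[0.24,0.608,-0.73],[0,0,0],-0.3],[[0,0,0],[0,0,0],-0.3],[[0,0,0],[0,0,0],-0.3]]'
python3 - <<'E'
from h import *
for k in("pink","green"): print(k,*strip("scene",k,box=(240,175,325,250)))
E
```

```text
clock: 18.3
tool_pos: [0.4754, 0.3136, 0.1005]
eef_rot: [0.007, -3.141, 0.001]
force: [-0.3, 0.7, -0.2]
opening: 0.0322
finger_force: 0.0
pink [0.475  0.3162] 0.02852983603521378 53 0.0708561442669563 [0.4729 0.3162]
green [0.475  0.2442] 0.004182958966442867 43 0.07023116790187964 [0.4746 0.2442]
```

```bash

python3 -m pendant '[[[0,0.05,-0.5],[0,0,0.05],-0.3],[[0,0,-0.5],[0,0,0],-0.3],[[0,0,-0.4],[0,0,0],-0.3],[[0,0,-0.2],[0,0,0],-0.3],[[0,0,-0.14],[0,0,0],-0.3],[[0,0,0],[0,0,0],-0.3]]'
python3 -m pendant '[[[0,0,0],[0,0,0],-0.5],[[0,0,0],[0,0,0],-1],[[0,0,0],[0,0,0],-1],[[0,0,0],[0,0,0],-1],[[0,0,0],[0,0,0],-1]]'
```

```text
clock: 19.15
tool_pos: [0.4753, 0.3161, 0.0307]
eef_rot: [0.019, -3.141, 0.0]
force: [-0.1, 1.1, 0.4]
opening: 0.032
finger_force: 0.0
clock: 19.77
tool_pos: [0.4754, 0.3163, 0.0309]
eef_rot: [-0.019, 3.141, 0.0]
force: [-0.9, -0.4, 2.1]
opening: 0.0077
finger_force: 30.0
```

```bash

python3 -m pendant '[[[0,0,0.2],[0,0,0],-1],[[0,0,0.4],[0,0,0],-1],[[0,0,0.7],[0,0,0],-1],[[0,0,1],[0,0,0],-1],[[0,0,1],[0,0,0],-1],[[0,0,0.7],[0,0,0],-1]]'
python3 -m pendant '[[[0.124,-0.5,0],[0,0,-0.07],-1],[[0.124,-0.8,0],[0,0,-0.07],-1],[[0.124,-0.9,0],[0,0,-0.07],-1],[[0.124,-0.9,0],[0,0,-0.08],-1],[[0.124,-0.9,0],[0,0,-0.08],-1],[[0.124,-0.9,0],[0,0,-0.08],-1]]'
python3 -m pendant '[[[0.124,-0.9,0],[0,0,-0.08],-1],[[0.124,-0.9,0],[0,0,-0.07],-1],[[0.124,-0.9,0],[0,0,-0.07],-1],[[0.124,-0.9,0],[0,0,-0.07],-1],[[0.124,-0.8,0],[0,0,-0.07],-1],[[0.124,-0.49,0],[0,0,-0.07],-1],[[0,0,0],[0,0,0],-1],[[0,0,0],[0,0,0],-1]]'
```

```text
clock: 20.52
tool_pos: [0.4757, 0.3164, 0.194]
eef_rot: [-0.019, 3.139, 0.003]
force: [0.3, -0.2, -0.3]
opening: 0.0072
finger_force: 30.0
clock: 21.28
tool_pos: [0.5045, 0.1177, 0.1905]
eef_rot: [-0.089, -3.139, 0.001]
force: [0.6, -0.3, -0.7]
opening: 0.0076
finger_force: 30.0
clock: 22.28
tool_pos: [0.5346, -0.0741, 0.1905]
eef_rot: [-0.186, -3.136, -0.001]
force: [-0.5, 0.7, 0.1]
opening: 0.008
finger_force: 30.0
```

```bash

python3 -m pendant '[[[0,-0.027,-0.5],[0,0,0],-1],[[0,0,-0.5],[0,0,0],-1],[[0,0,-0.4],[0,0,0],-1],[[0,0,-0.24],[0,0,0],-1],[[0,0,0],[0,0,0],-1],[[0,0,0],[0,0,0],-1]]'
python3 - <<'E'
from h import *
o=bot.observe();t=o["tool_pos"];print(t)
m=strip("scene","pink",z=t[2]+.008,box=(360,230,450,330));print(*m)
a=bot.read_camera("scene")[:,:,::-1][230:330,350:460];cv2.imwrite("pics/s4.png",cv2.resize(a,None,fx=6,fy=6,interpolation=cv2.INTER_CUBIC))
E
```

```text
clock: 23.02
tool_pos: [0.5352, -0.0764, 0.1257]
eef_rot: [0.188, 3.135, 0.0]
force: [0.9, 0.5, 0.0]
opening: 0.0079
finger_force: 30.0
[ 0.5352 -0.0764  0.1257]
[ 0.5135 -0.0738] -0.02379701183259951 38 0.029973657708378964 [ 0.5128 -0.0738]
```

View pics/s4.png

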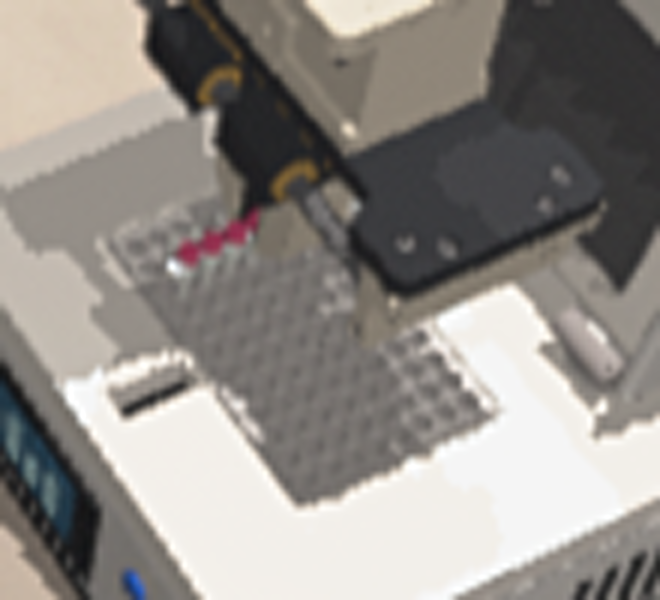

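```bash

python3 -m pendant '[[[-0.01,0.03,0],[0,0,0],-1],[[0,0,-0.1],[0,0,0],-1],[[0,0,-0.1],[0,0,0],-1],[[0,0,-0.1],[0,0,0],-1]]'
python3 -m pendant '[[[0,0,-0.05],[0,0,0],-1],[[0,0,0],[0,0,0],-1]]'
```

```text
clock: 23.62
tool_pos: [0.535, -0.0754, 0.113]
eef_rot: [0.188, 3.135, -0.0]
force: [2.8, -0.0, -0.8]
opening: 0.0075
finger_force: 30.0
clock: 23.88
tool_pos: [0.5351, -0.0754, 0.1111]
eef_rot: [0.188, 3.135, -0.0]
force: [3.9, -0.7, -2.8]
opening: 0.0073
finger_force: 30.0
```

```bash

python3 -m pendant '[[[0.02,0,-0.08],[0,0,0],-1],[[0,0,-0.06],[0,0,0],-1],[[0,0,-0.05],[0,0,0],-1],[[0,0,0],[0,0,0],-1]]'
python3 -m pendant '[[[0,0,-0.04],[0,0,0],-1],[[0,0,0],[0,0,0],-1]]'
```

```text
clock: 24.38
tool_pos: [0.5353, -0.0753, 0.1033]
eef_rot: [0.188, 3.136, 0.0]
force: [4.6, 0.4, -2.0]
opening: 0.0074
finger_force: 30.0
clock: 24.62
tool_pos: [0.5354, -0.0753, 0.1026]
eef_rot: [0.188, 3.135, 0.0]
force: [0.7, 1.0, 8.5]
opening: 0.0075
finger_force: 30.0
```

```bash

python3 -m pendant '[[[0,0,-0.05],[0,0,0],-1],[[0,0,0],[0,0,0],-1]]'
python3 -m pendant '[[[0,0,0.03],[0,0,0],-0.6],[[0,0,0],[0,0,0],-0.6],[[0,0,0],[0,0,0],-0.6],[[0,0,0.3],[0,0,0],-0.6],[[0,0,0.6],[0,0,0],-0.6],[[0,0,1],[0,0,0],-0.6],[[0,0,1],[0,0,0],-0.3]]'
python3 -m pendant '[[[-0.3,0.9,0],[0,0,0.1],-0.3],[[-0.3,0.9,0],[0,0,0.1],-0.3],[[-0.3,0.9,0],[0,0,0.1],-0.3],[[-0.3,0.9,0],[0,0,0.1],-0.3],[[-0.3,0.9,0],[0,0,0.1],-0.3],[[-0.3,0.9,0],[0,0,0.1],-0.3],[[0,0,0],[0,0,0.1],-0.3],[[0,0,0],[0,0,0],-0.3]]'
python3 - <<'E'
from h import *
print(*strip("scene","pink",z=.111,box=(350,230,450,330)))
print(*strip("scene","green",box=(240,175,325,250)))
print(*strip("top","green",box=(245,185,315,235)))
print(place([.532,-.0975,-.1205],[[0,.0225,.1]]))
a=bot.read_camera("scene")[:,:,::-1][180:340,230:460];cv2.imwrite("pics/s5.png",cv2.resize(a,None,fx=3.4,fy=3.4,interpolation=cv2.INTER_CUBIC))
E
```

```text
clock: 24.88
tool_pos: [0.5356, -0.0754, 0.1018]
eef_rot: [0.188, 3.135, 0.001]
force: [-3.7, -0.4, 22.6]
opening: 0.0081
finger_force: 30.0
clock: 25.75
tool_pos: [0.5349, -0.0753, 0.2189]
eef_rot: [-0.188, -3.136, 0.0]
force: [0.8, -0.2, 0.1]
opening: 0.0246
finger_force: 0.0
clock: 26.75
tool_pos: [0.4634, 0.1401, 0.2176]
eef_rot: [0.024, 3.141, -0.0]
force: [-0.2, -0.2, -0.7]
opening: 0.032
finger_force: 0.0
[ 0.5328 -0.0759] -0.13593766435843133 104 0.06899896376928472 [ 0.5314 -0.0757]
[0.475 0.244] 0.008308514814413295 46 0.0702317521818348 [0.474 0.244]Traceback (most recent call last):
  File "<stdin>", line 4, in <module>
  File "h.py", line 65, in strip
    n,l,st,ce=cv2.connectedComponentsWithStats(cv2.dilate(m,np.ones((3,3),np.uint8)));i=1+st[1:,4].argmax()
                                                                                          ~~~~~~~~~~~~~~~^^
ValueError: attempt to get argmax of an empty sequence
```

```bash

python3 -m pendant '[[[0.06,0.52,-0.64],[0,0,0.03],-0.3],[[0.06,0.52,-0.64],[0,0,0.03],-0.3],[[0.06,0.52,-0.64],[0,0,0.03],-0.3],[[0.06,0.52,-0.64],[0,0,0.03],-0.3],[[0.06,0.53,-0.64],[0,0,0.03],-0.3],[[0,0,0],[0,0,0],-0.3],[[0,0,0],[0,0,0],-0.3]]'
python3 - <<'E'
from h import *
print(*strip("scene","green",box=(240,175,325,250)))
a=bot.read_camera("scene")[:,:,::-1][180:340,230:460];cv2.imwrite("pics/s5.png",cv2.resize(a,None,fx=3.4,fy=3.4,interpolation=cv2.INTER_CUBIC))
E
```

```text
clock: 27.78
tool_pos: [0.4757, 0.2439, 0.0896]
eef_rot: [-0.01, 3.141, -0.001]
force: [0.3, 0.5, -0.4]
opening: 0.0319
finger_force: 0.0
[0.475  0.2442] 0.003789569406788245 42 0.07023104976284542 [0.475  0.2442]
```

View pics/s5.png

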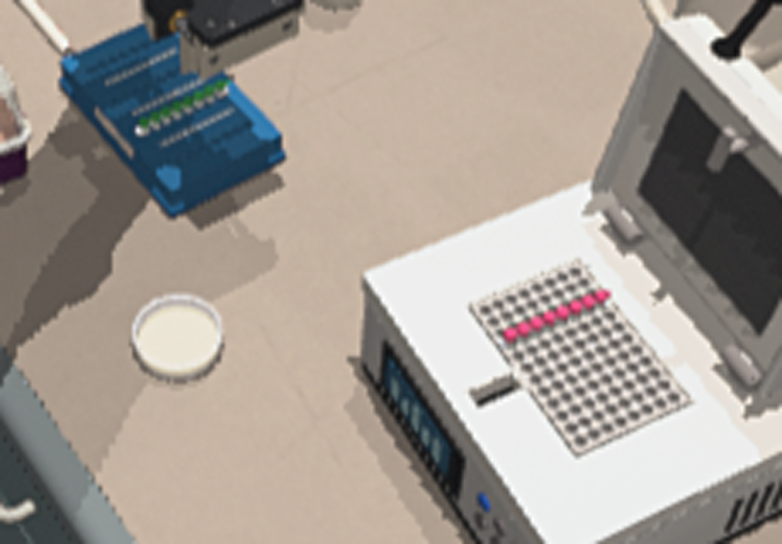

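Pink lies along one column of the block, around (555,315), and green still stands in the rack near (180,110). I'll pick up green next.

```bash

python3 -m pendant '[[[0,0.02,-0.5],[0,0,0],-0.3],[[0,0,-0.4],[0,0,0],-0.3],[[0,0,-0.3],[0,0,0],-0.3],[[0,0,-0.17],[0,0,0],-0.3],[[0,0,-0.1],[0,0,0],-0.3],[[0,0,0],[0,0,0],-0.3]]'
python3 -m pendant '[[[0,0,0],[0,0,0],-0.5],[[0,0,0],[0,0,0],-1],[[0,0,0],[0,0,0],-1],[[0,0,0],[0,0,0],-1],[[0,0,0],[0,0,0],-1]]'
```

```text
clock: 28.62
tool_pos: [0.4752, 0.246, 0.0303]
eef_rot: [0.012, -3.141, -0.0]
force: [-0.0, -1.0, 0.5]
opening: 0.0321
finger_force: 0.0
clock: 29.25
tool_pos: [0.4754, 0.2457, 0.0305]
eef_rot: [-0.012, 3.141, -0.0]
force: [0.1, -0.8, 4.5]
opening: 0.0074
finger_force: 30.0
```

```bash

python3 -m pendant '[[[0,0,0.2],[0,0,0],-1],[[0,0,0.4],[0,0,0],-1],[[0,0,0.7],[0,0,0],-1],[[0,0,1],[0,0,0],-1],[[0,0,1],[0,0,0],-1],[[0,0,0.7],[0,0,0],-1]]'
python3 -m pendant '[[[0.114,-0.5,0],[0,0,-0.07],-1],[[0.114,-0.8,0],[0,0,-0.07],-1],[[0.114,-0.8,0],[0,0,-0.07],-1],[[0.114,-0.8,0],[0,0,-0.07],-1],[[0.114,-0.85,0],[0,0,-0.07],-1],[[0.114,-0.85,0],[0,0,-0.07],-1]]'
python3 -m pendant '[[[0.114,-0.85,0],[0,0,-0.07],-1],[[0.114,-0.85,0],[0,0,-0.07],-1],[[0.114,-0.8,0],[0,0,-0.07],-1],[[0.114,-0.8,0],[0,0,-0.07],-1],[[0.114,-0.8,0],[0,0,-0.07],-1],[[0.114,-0.44,0],[0,0,-0.08],-1],[[0,0,0],[0,0,0],-1],[[0,0,0],[0,0,0],-1]]'
```

```text
clock: 30.0
tool_pos: [0.4756, 0.2464, 0.1935]
eef_rot: [-0.012, 3.139, 0.003]
force: [0.5, -0.1, 0.1]
opening: 0.0078
finger_force: 29.9
clock: 30.75
tool_pos: [0.502, 0.0598, 0.1901]
eef_rot: [-0.089, -3.14, 0.001]
force: [-0.0, -0.5, 0.4]
opening: 0.0072
finger_force: 29.9
clock: 31.75
tool_pos: [0.5297, -0.1183, 0.1902]
eef_rot: [-0.186, -3.136, -0.001]
force: [-0.3, 0.2, -0.2]
opening: 0.0074
finger_force: 29.9
```

```bash

python3 -m pendant '[[[0.01,-0.02,-0.5],[0,0,0],-1],[[0,0,-0.5],[0,0,0],-1],[[0,0,-0.4],[0,0,0],-1],[[0,0,-0.3],[0,0,0],-1],[[0,0,0],[0,0,0],-1],[[0,0,0],[0,0,0],-1]]'
python3 - <<'E'
from h import *
o=bot.observe();t=o["tool_pos"];print(t)
m=strip("scene","green",z=t[2]+.0085,box=(360,230,470,340));print(*m); d=np.array([np.cos(-.1205),np.sin(-.1205)])
print("line y at that x:",-.1199+(m[4][0]-.530)*np.tan(-.1205),m[4])
E
```

```text
clock: 32.5
tool_pos: [0.5307, -0.1205, 0.1228]
eef_rot: [0.188, 3.135, 0.0]
force: [-0.4, -0.1, -0.4]
opening: 0.0074
finger_force: 29.9
[ 0.5307 -0.1205  0.1228]
[ 0.5091 -0.1176] -0.07246067740224632 32 0.027763724622111928 [ 0.5081 -0.1176]
line y at that x: -0.11724396018968668 [ 0.5081 -0.1176]
```

```bash

python3 -m pendant '[[[-0.01,0.015,0],[0,0,0],-1],[[0,0,-0.1],[0,0,0],-1],[[0,0,-0.1],[0,0,0],-1],[[0,0,-0.07],[0,0,0],-1],[[0,0,0],[0,0,0],-1]]'
```

```text
clock: 33.17
tool_pos: [0.5297, -0.1199, 0.1112]
eef_rot: [-0.188, -3.135, -0.0]
force: [-0.2, -0.0, -0.7]
opening: 0.0076
finger_force: 29.9
```

Already 5 mm into the wells with no force, so I'll carry on down.

```bash

python3 -m pendant '[[[0,0,-0.08],[0,0,0],-1],[[0,0,-0.06],[0,0,0],-1],[[0,0,-0.05],[0,0,0],-1],[[0,0,-0.02],[0,0,0],-1],[[0,0,0],[0,0,0],-1]]'
python3 -m pendant '[[[0,0,-0.05],[0,0,0],-1],[[0,0,-0.03],[0,0,0],-1],[[0,0,0],[0,0,0],-1]]'
```

```text
clock: 33.8
tool_pos: [0.5299, -0.1199, 0.1031]
eef_rot: [-0.188, -3.136, -0.0]
force: [0.4, -0.4, -0.6]
opening: 0.008
finger_force: 29.9
clock: 34.17
tool_pos: [0.5303, -0.12, 0.1019]
eef_rot: [0.188, 3.134, 0.001]
force: [-8.2, 1.4, 23.0]
opening: 0.0078
finger_force: 30.1
```

```bash

python3 -m pendant '[[[0,0,0.05],[0,0,0],-0.6],[[0,0,0],[0,0,0],-0.6],[[0,0,0],[0,0,0],-0.6],[[0,0,0.3],[0,0,0],-0.6],[[0,0,0.6],[0,0,0],-0.6],[[0,0,1],[0,0,0],-0.6],[[0,0,1],[0,0,0],-0.3],[[0,0,1],[0,0,0],-0.3],[[0,0,1],[0,0,0],-0.3],[[0,0,1],[0,0,0],-0.3]]'
python3 -m pendant '[[[0,0,0.1],[0,0,-0.9],-0.3],[[0,0,0],[0,0,-0.9],-0.3],[[0,0,0],[0,0,-0.9],-0.3],[[0,0,0],[0,0,-0.9],-0.3],[[0,0,0],[0,0,-0.9],-0.3],[[0,0,0],[0,0,-0.9],-0.3]]'
python3 -m pendant '[[[0,0,0],[0,0,-0.9],-0.3],[[0,0,0],[0,0,-0.9],-0.3],[[0,0,0],[0,0,-0.9],-0.3],[[0,0,0],[0,0,-0.9],-0.3],[[0,0,0],[0,0,-0.9],-0.3],[[0,0,0],[0,0,-0.58],-0.3],[[0,0,0],[0,0,0],-0.3]]'
python3 - <<'E'
from h import *
for k in("pink","green"):
    try: print(k,*strip("scene",k,z=.111,box=(350,220,470,340)))
    except Exception as e: print(k,e)
a=bot.read_camera("scene")[:,:,::-1][160:340,300:520];cv2.imwrite("pics/s6.png",cv2.resize(a,None,fx=3.3,fy=3.3,interpolation=cv2.INTER_CUBIC))
E
```

```text
clock: 35.42
tool_pos: [0.5296, -0.1199, 0.3401]
eef_rot: [0.188, 3.135, -0.0]
force: [0.5, -0.4, -0.9]
opening: 0.0325
finger_force: 0.0
clock: 36.17
tool_pos: [0.5297, -0.1199, 0.3426]
eef_rot: [1.415, 2.805, 0.0]
force: [-1.0, -0.7, -0.8]
opening: 0.0323
finger_force: 0.0
clock: 37.05
tool_pos: [0.5298, -0.1198, 0.3425]
eef_rot: [2.351, 2.084, 0.001]
force: [-0.4, 0.0, -0.7]
opening: 0.0324
finger_force: 0.0
pink [ 0.5328 -0.0757] -0.13296420462270006 83 0.06899545950995586 [ 0.5311 -0.0755]
green [ 0.5301 -0.1201] -0.11607386075162587 81 0.07114445249174492 [ 0.5285 -0.1199]
```

View pics/s6.png

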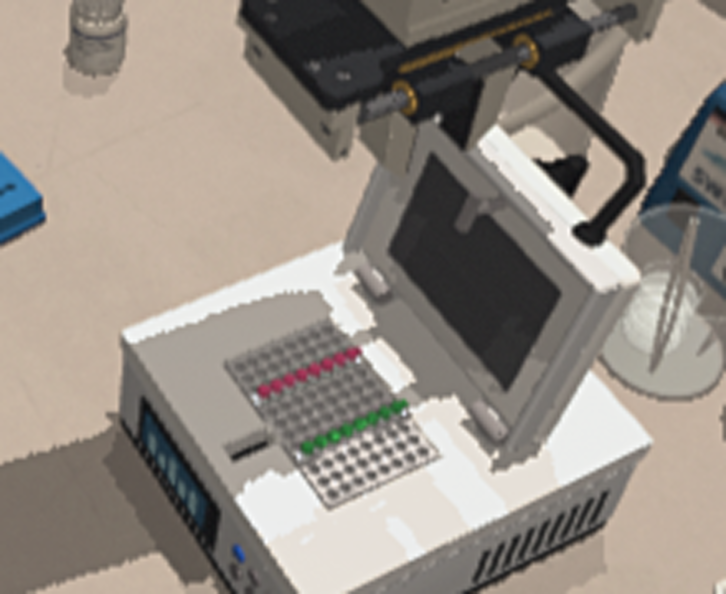

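```bash

python3 -m pendant '[[[0.66,0.034,0],[0,0,0],-0.3],[[0.66,0.034,0],[0,0,0],-0.3],[[0.66,0.034,0],[0,0,0],-0.3],[[0.66,0.034,0],[0,0,0],-0.3],[[0.66,0.034,0],[0,0,0],-0.3],[[0,0,0],[0,0,0],-0.3],[[0,0,-0.5],[0,0,0],-0.3],[[0,0,-0.5],[0,0,0],-0.3],[[0,0,-0.5],[0,0,0],-0.3],[[0,0,-0.15],[0,0,0],-0.3]]'
python3 -m pendant '[[[0,0,0],[0,0,0],-0.5],[[0,0,0],[0,0,0],-0.8],[[0,0,0],[0,0,0],-1],[[0,0,0],[0,0,0],-1],[[0,0,0],[0,0,0],-1]]'
```

```text
clock: 38.45
tool_pos: [0.6607, -0.1131, 0.2751]
eef_rot: [-2.35, -2.082, 0.002]
force: [0.7, -0.1, -0.8]
opening: 0.0322
finger_force: 0.0
clock: 39.08
tool_pos: [0.6626, -0.1133, 0.2769]
eef_rot: [2.351, 2.082, 0.002]
force: [0.2, -1.3, 5.9]
opening: 0.0093
finger_force: 30.0
```

```bash

python3 -m pendant '[[[-0.31,0.04,0.1],[0,0,0],-1],[[-0.32,0.04,0.07],[0,0,0],-1],[[-0.32,0.04,0.05],[0,0,0],-1],[[-0.33,0.04,0.03],[0,0,0],-1],[[-0.33,0.04,0],[0,0,0],-1]]'
python3 -m pendant '[[[-0.33,0.04,-0.02],[0,0,0],-1],[[-0.32,0.04,-0.04],[0,0,0],-1],[[-0.32,0.04,-0.06],[0,0,0],-1],[[-0.32,0.04,-0.09],[0,0,0],-1],[[-0.31,0.04,-0.11],[0,0,0],-1],[[-0.3,0.04,-0.13],[0,0,0],-1]]'
```

```text
clock: 39.7
tool_pos: [0.5997, -0.1056, 0.2878]
eef_rot: [2.348, 2.079, 0.007]
force: [6.2, -1.0, 3.0]
opening: 0.0087
finger_force: 30.0
clock: 40.45
tool_pos: [0.5224, -0.0959, 0.2688]
eef_rot: [2.35, 2.081, 0.004]
force: [4.5, -1.9, 4.9]
opening: 0.0089
finger_force: 30.0
```

```bash

python3 -m pendant '[[[-0.29,0.04,-0.15],[0,0,0],-1],[[-0.28,0.03,-0.17],[0,0,0],-1],[[-0.27,0.03,-0.19],[0,0,0],-1],[[-0.25,0.03,-0.21],[0,0,0],-1],[[-0.24,0.03,-0.23],[0,0,0],-1],[[-0.22,0.03,-0.24],[0,0,0],-1],[[-0.2,0.02,-0.26],[0,0,0],-1],[[-0.19,0.02,-0.27],[0,0,0],-1],[[-0.17,0.02,-0.28],[0,0,0],-1]]'
python3 -m pendant '[[[-0.15,0.02,-0.29],[0,0,0],-1],[[-0.13,0.02,-0.3],[0,0,0],-1],[[-0.1,0.01,-0.31],[0,0,0],-1],[[-0.08,0.01,-0.2],[0,0,0],-1],[[0,0,0],[0,0,0],-1]]'
```

```text
clock: 41.58
tool_pos: [0.4373, -0.0851, 0.1873]
eef_rot: [2.351, 2.083, 0.002]
force: [7.8, -0.7, -0.1]
opening: 0.009
finger_force: 30.0
clock: 42.2
tool_pos: [0.4206, -0.0831, 0.1435]
eef_rot: [2.349, 2.081, 0.004]
force: [13.5, -1.0, -11.6]
opening: 0.0092
finger_force: 30.0
```

```bash

python3 -m pendant '[[[0,0,-0.12],[0,0,0],-1],[[0,0,-0.1],[0,0,0],-1],[[0,0,-0.1],[0,0,0],-1],[[0,0,0],[0,0,0],-1]]'
python3 -m pendant '[[[0,0,-0.06],[0,0,0],-1],[[0,0,-0.05],[0,0,0],-1],[[0,0,0],[0,0,0],-1]]'
```

```text
clock: 42.7
tool_pos: [0.4181, -0.0828, 0.1304]
eef_rot: [-2.351, -2.083, 0.001]
force: [5.6, 2.0, -8.2]
opening: 0.0088
finger_force: 30.0
clock: 43.08
tool_pos: [0.4179, -0.0829, 0.1279]
eef_rot: [-2.351, -2.082, -0.0]
force: [-6.1, 3.7, 31.7]
opening: 0.0092
finger_force: 30.0
```

```bash

python3 -m pendant '[[[0,0,0.02],[0,0,0],-0.3],[[0,0,0],[0,0,0],-0.3],[[0,0,0.5],[0,0,0],-0.3],[[0,0,0.6],[0,0,0],-0.3],[[0,0,0.6],[0,0,0],-0.3],[[0,0,0.64],[0,0,0],-0.3],[[0,0,0],[0,0,0],-0.3]]'
python3 - <<'E'
from h import *
a=bot.read_camera("scene")[:,:,::-1][200:360,330:510];n=cv2.resize(a,None,fx=4,fy=3.7);cv2.imwrite("pics/s7.png",n)
o=cv2.imread("pics/s2.png"); f=lambda i:cv2.cvtColor(i,cv2.COLOR_BGR2GRAY).astype(np.float32)
O,N=f(o),f(n)
for nm,(x0,y0,x1,y1) in dict(lidtop=(190,150,450,380),lidedge=(170,330,500,480),handle=(90,340,240,440),base=(250,380,680,560)).items():
    t=O[y0:y1,x0:x1]; r=cv2.matchTemplate(N[y0-25:y1+25,x0-25:x1+25],t,cv2.TM_CCOEFF_NORMED);_,m,_,l=cv2.minMaxLoc(r);print(nm,m,l[0]-25,l[1]-25)
E
```

```text
clock: 43.95
tool_pos: [0.419, -0.0833, 0.222]
eef_rot: [2.351, 2.082, 0.002]
force: [0.1, -0.3, -0.3]
opening: 0.0322
finger_force: 0.0
lidtop 0.9974923729896545 0 0
lidedge 0.9990541338920593 0 0
handle 0.9987677335739136 0 0
base 0.999891996383667 0 0
```

View pics/s7.png

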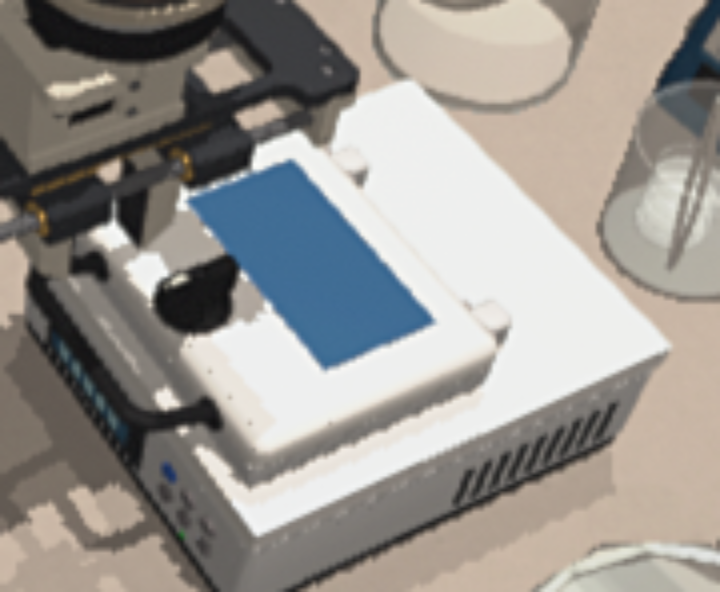

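```bash

python3 -m pendant '[[[0.122,-0.016,0],[0,0,0.873],-0.3],[[0.122,-0.016,0],[0,0,0.873],-0.3],[[0.122,-0.016,0],[0,0,0.873],-0.3],[[0.122,-0.016,0],[0,0,0.873],-0.3],[[0.122,-0.016,0],[0,0,0.873],-0.3],[[0.122,-0.016,0],[0,0,0.873],-0.3]]'
python3 -m pendant '[[[0.122,-0.016,0],[0,0,0.873],-0.3],[[0.122,-0.016,0],[0,0,0.873],-0.3],[[0.122,-0.016,0],[0,0,0.873],-0.3],[[0.122,-0.016,0],[0,0,0.873],-0.3],[[0.122,-0.016,0],[0,0,0.873],-0.3],[[0.122,-0.016,0],[0,0,0.873],-0.3],[[0,0,0],[0,0,0],-0.3]]'
python3 -m pendant '[[[0,0,-0.5],[0,0,0],-0.3],[[0,0,-0.5],[0,0,0],-0.3],[[0,0,-0.5],[0,0,0],-0.3],[[0,0,-0.3],[0,0,0],-0.3],[[0,0,0],[0,0,0],-0.3]]'
python3 -m pendant '[[[0,0,0],[0,0,0],-0.5],[[0,0,0],[0,0,0],-0.8],[[0,0,0],[0,0,0],-1],[[0,0,0],[0,0,0],-1],[[0,0,0],[0,0,0],-1]]'
```

```text
clock: 44.75
tool_pos: [0.447, -0.0869, 0.2196]
eef_rot: [-1.368, -2.825, 0.002]
force: [-0.6, 0.3, 0.1]
opening: 0.0321
finger_force: 0.0
clock: 45.62
tool_pos: [0.4765, -0.0909, 0.2197]
eef_rot: [-0.19, -3.133, 0.0]
force: [0.0, -0.3, -0.8]
opening: 0.0324
finger_force: 0.0
clock: 46.25
tool_pos: [0.4764, -0.0907, 0.1482]
eef_rot: [-0.191, -3.133, 0.0]
force: [-0.1, 0.2, 0.4]
opening: 0.0322
finger_force: 0.0
clock: 46.88
tool_pos: [0.4777, -0.0917, 0.1497]
eef_rot: [0.19, 3.135, -0.001]
force: [-1.6, -4.5, 6.0]
opening: 0.0115
finger_force: 30.0
```

```bash

python3 -m pendant '[[[0,0,0],[0,0,-0.873],-1],[[0,0,0],[0,0,-0.873],-1],[[0,0,0],[0,0,-0.873],-1],[[0,0,0],[0,0,-0.873],-1],[[0,0,0],[0,0,-0.873],-1],[[0,0,0],[0,0,-0.873],-1]]'
python3 -m pendant '[[[0,0,0],[0,0,-0.873],-1],[[0,0,0],[0,0,-0.873],-1],[[0,0,0],[0,0,-0.873],-1],[[0,0,0],[0,0,-0.873],-1],[[0,0,0],[0,0,-0.873],-1],[[0,0,0],[0,0,-0.873],-1],[[0,0,0],[0,0,-0.3],-1],[[0,0,0],[0,0,0],-1]]'
```

```text
clock: 47.62
tool_pos: [0.4779, -0.0913, 0.1497]
eef_rot: [1.381, 2.82, 0.0]
force: [-0.3, -3.1, 6.0]
opening: 0.0122
finger_force: 30.0
clock: 48.62
tool_pos: [0.4784, -0.0912, 0.1497]
eef_rot: [2.395, 2.03, 0.002]
force: [1.0, -4.9, 5.7]
opening: 0.0117
finger_force: 30.6
```

```bash

python3 -m pendant '[[[0,0,0],[0,0,0.1],-0.3],[[0,0,0],[0,0,0],-0.3],[[0,0,0.4],[0,0,0],-0.3],[[0,0,0.7],[0,0,0],-0.3],[[0,0,0.8],[0,0,0],-0.3],[[0,0,0.8],[0,0,0],-0.3],[[-0.3,0.9,0],[0,0,0],-0.3],[[-0.3,0.9,0],[0,0,0],-0.3],[[-0.3,0.9,0],[0,0,0],-0.3],[[0,0.9,0],[0,0,0],-0.3]]'
python3 -m pendant '[[[0,0.9,0],[0,0,0],-0.3],[[0,0.3,0],[0,0,0],-0.3],[[0,0,0],[0,0,0],-0.3],[[0,0,0],[0,0,0],-0.3]]'
python3 - <<'E'
from h import *
n=bot.read_camera("scene")[:,:,::-1]; cv2.imwrite("pics/s8.png",cv2.resize(n[170:360,230:510],None,fx=2.8,fy=2.8))
f=lambda i:cv2.cvtColor(i,cv2.COLOR_BGR2GRAY).astype(np.float32); O,N=f(cv2.imread("pics/scene0.png")),f(np.ascontiguousarray(n))
for x0,y0,x1,y1 in((360,260,395,295),(340,240,480,340)):
    r=cv2.matchTemplate(N[y0-6:y1+6,x0-6:x1+6],O[y0:y1,x0:x1],cv2.TM_CCOEFF_NORMED);_,m,_,l=cv2.minMaxLoc(r);print(m,l[0]-6,l[1]-6)
E
```

```text
clock: 49.88
tool_pos: [0.4399, 0.0545, 0.257]
eef_rot: [-2.381, -2.047, 0.0]
force: [0.6, 1.0, 0.1]
opening: 0.0322
finger_force: 0.0
clock: 50.38
tool_pos: [0.4412, 0.0998, 0.257]
eef_rot: [2.384, 2.045, -0.001]
force: [-0.3, 0.4, -0.0]
opening: 0.0323
finger_force: 0.0
0.9850615859031677 0 0
0.9972550272941589 0 0
```

View pics/s8.png

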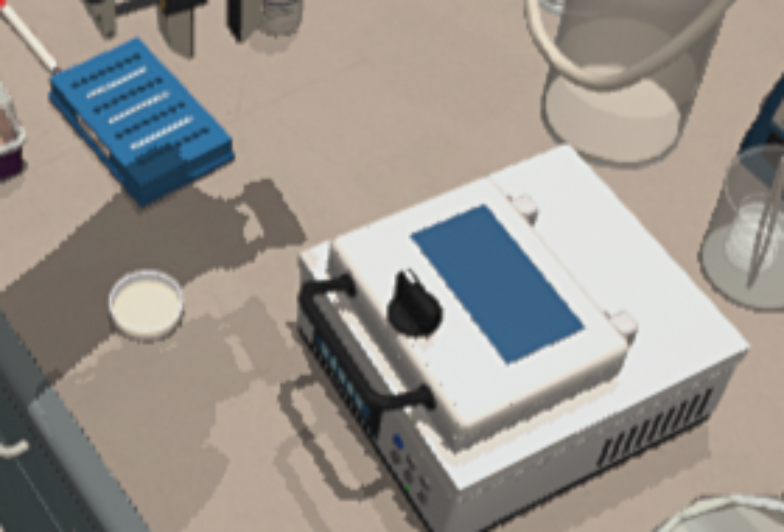

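The lid is shut and the wing, near (415,300), lies along y as it did at the start. The rack is empty and the arm is clear of everything.

```bash
python3 -c "from cell import bot;print(bot.job_done())"
```

```text
the job is handed in; nothing more can be done
None
```

The job is handed in: both strips present (pink and green) are home in the block, felt seated at about 23 N each, and the lid is shut and locked; the hand-in returned no verdict.

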